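# Load the rotary slide dryer

### The job

Turn the dryer's drum by its pegs until the ball-tipped index peg stands straight up at the top, leave it there for a moment, and slide one of the slide carriers fully home, nose first and rib outward, into the slot under that peg. Then turn the drum on to the other slots and slide every other carrier on the bench fully home, each in a slot of its own. Finish with the ball-tipped peg standing straight up at the top again and everything let go, and do not disturb the tip rack, tally counter or paper roll.

Things in the scene. Friction and masses are not known exactly. Their poses are not given: they have to be found in the camera images.
- dryer: slide dryer, fixed: base plate 170 x 210 mm, white housing (y = 22 to 128 mm, 161 mm high) and a drum on a level axle along its y, 125 mm above the bench. Origin on the bench under the axle and the front face of the drum's disc (disc radius 60 mm, y = 0 to 8 mm). Three slots 120 deg apart fill y = -48 to 0, mouths to -y: carriers slide in along +y until they meet the disc
- drum (a joint): turn of the drum about the dryer's y, rad, no stops; 0 or a multiple of 2 pi = index peg and slot 0 at the top; growing carries the top towards the dryer's +x. Stays where left (friction 0.12 N m). Six steel pegs, 10 mm thick, stand out from the disc rim every 60 deg, at y = 4 mm, ends 92 mm from the axle: push them to turn it. One peg is over each slot, one midway between slots
- index (a point): centre of the steel ball (18 mm across) that tips the index peg, the peg over slot 0; 90 mm from the axle. The point's own z axis points outward along the peg
- slot0_rib (a point): turns with the drum: where a carrier's rib-top point lies when fully home in slot 0 (under the index peg): 66 mm in front of the disc, 60.5 mm out from the axle. Each slot is inside 46 mm wide, 8 mm high (34 to 42 mm out from the axle) and 48 mm deep, floor and roof 4 mm thick; this point is for a plate midway between them, 1.5 mm play each way
- slot1_rib (a point): the same for slot 1, which is at the top when the drum joint reads -2 pi/3
- slot2_rib (a point): the same for slot 2, which is at the top when the drum joint reads +2 pi/3
- carrierA: grey plastic slide carrier with a glass counting chamber, flat on the bench, 50 g (may be absent): plate 80 mm long (x), 42 mm wide (y), 5 mm thick; origin at the centre of its underside, nose at +x, z up. It goes in nose first with the rib facing outward from the axle; the front 48 mm enter the slot, the rib stays outside
- carrierA_rib (a point): centre of the top of the carrier's grip rib: a rib 28 mm long (x), 12 mm wide (y), standing 20 mm above the plate, at x = -26 mm; this point is 25 mm above the underside
- carrierB: grey plastic slide carrier with a glass counting chamber, flat on the bench, 50 g (may be absent): plate 80 mm long (x), 42 mm wide (y), 5 mm thick; origin at the centre of its underside, nose at +x, z up. It goes in nose first with the rib facing outward from the axle; the front 48 mm enter the slot, the rib stays outside
- carrierB_rib (a point): centre of the top of the carrier's grip rib: a rib 28 mm long (x), 12 mm wide (y), standing 20 mm above the plate, at x = -26 mm; this point is 25 mm above the underside
- carrierC: grey plastic slide carrier with a glass counting chamber, flat on the bench, 50 g (may be absent): plate 80 mm long (x), 42 mm wide (y), 5 mm thick; origin at the centre of its underside, nose at +x, z up. It goes in nose first with the rib facing outward from the axle; the front 48 mm enter the slot, the rib stays outside
- carrierC_rib (a point): centre of the top of the carrier's grip rib: a rib 28 mm long (x), 12 mm wide (y), standing 20 mm above the plate, at x = -26 mm; this point is 25 mm above the underside
- tip_rack: bystander: green box of yellow pipette tips, 85 x 120 x 73 mm, origin at the centre of its underside; leave it alone
- tally: bystander: small steel tally counter, 44 mm across, 26 mm high, origin at the centre of its underside; leave it alone
- paper_roll: bystander: upright roll of paper, 100 mm across, 100 mm high, origin at the centre of its underside; leave it alone
There are look-alikes about, which are no part of the job. Leave any blue or purple look-alike of the carrierA alone.

How it is judged:
On the way, in this order (a step that is already met when the one before it is completed fails the run):
1. the index peg stands at the top (within 8 degrees) and the drum rests there (angle between index's own z axis and vertical below 0.14 rad and velocity of joint drum between -0.05 and 0.05 rad/s), for 0.4 s.
2. a carrier sits fully home in the slot under the index peg, with that peg at the top (angle between index's own z axis and vertical below 0.2 rad and ((distance between carrierA_rib and slot0_rib below 0.01 m and angle between the x axis of carrierA and the y axis of dryer, either way round below 0.15 rad) or (distance between carrierB_rib and slot0_rib below 0.01 m and angle between the x axis of carrierB and the y axis of dryer, either way round below 0.15 rad) or (distance between carrierC_rib and slot0_rib below 0.01 m and angle between the x axis of carrierC and the y axis of dryer, either way round below 0.15 rad))), for 0.2 s.
At the end, for the whole second after the job is handed in: Every carrier present sits fully home in a slot of its own (rib-top point within 10 mm of the slot's home point, carrier along the axle within 0.15 rad), the index peg is within 0.14 rad of straight up, and drum and carriers are at rest (all of step 1 and ((distance between carrierA_rib and slot0_rib below 0.01 m and angle between the x axis of carrierA and the y axis of dryer, either way round below 0.15 rad) or (distance between carrierA_rib and slot1_rib below 0.01 m and angle between the x axis of carrierA and the y axis of dryer, either way round below 0.15 rad) or (distance between carrierA_rib and slot2_rib below 0.01 m and angle between the x axis of carrierA and the y axis of dryer, either way round below 0.15 rad)) and ((distance between carrierB_rib and slot0_rib below 0.01 m and angle between the x axis of carrierB and the y axis of dryer, either way round below 0.15 rad) or (distance between carrierB_rib and slot1_rib below 0.01 m and angle between the x axis of carrierB and the y axis of dryer, either way round below 0.15 rad) or (distance between carrierB_rib and slot2_rib below 0.01 m and angle between the x axis of carrierB and the y axis of dryer, either way round below 0.15 rad)) and ((distance between carrierC_rib and slot0_rib below 0.01 m and angle between the x axis of carrierC and the y axis of dryer, either way round below 0.15 rad) or (distance between carrierC_rib and slot1_rib below 0.01 m and angle between the x axis of carrierC and the y axis of dryer, either way round below 0.15 rad) or (distance between carrierC_rib and slot2_rib below 0.01 m and angle between the x axis of carrierC and the y axis of dryer, either way round below 0.15 rad)) and linear speed of each of carrierA, carrierB, carrierC below 0.03 m/s); the robot touches nothing.
It fails at once if the tip rack is moved by more than 30 mm (distance of tip_rack from where it was at the start of the episode above 0.03 m).
It fails at once if the tally is moved by more than 30 mm (distance of tally from where it was at the start of the episode above 0.03 m).
It fails at once if the paper roll is moved by more than 30 mm (distance of paper_roll from where it was at the start of the episode above 0.03 m).
Of carrierA, carrierB, carrierC only 2 to 3 are there at a start; the rules pass over those that are not, and their reading is None.
At some moment in a run one of carrierA, carrierB, carrierC may be knocked a few centimetres aside while the robot is not near it.
It also fails if it takes over 210 s, if anything falls off the work surface, if the arm or the gripper's body presses on something with over 40 N, if the wrist force passes 120 N, or if a joint passes its speed limit or range.

### The arm

A 6-joint arm with a two-finger parallel gripper is mounted at the origin on the work surface. World frame = base frame: x ahead of the robot, y to its left, z up, the work surface at z = 0. Lengths are in m, angles in rad, forces in N, time in s.
With the tool pointing down it reaches from about 0.25 to 0.775 m from the base axis. Payload 4 kg.
Tool frame: the origin (TCP) lies midway between the tips of the shut fingers; the grasp point (between the pads) lies 19 mm behind it (robot.grasp_offset is the distance from the TCP to the grasp point, in m); z points along the fingers, y is the direction in which the jaws open and shut (so a half turn about z gives the same grasp; the last joint's range is limited). The gripper opens to 94 mm and grips with 3 to 60 N. Pads are 16 mm wide; open, the fingers measure 119 mm over their backs; the gripper's body (75 mm by 177 mm) begins 78 mm behind the grasp point.
Start: joints at [-1.347, 0.087, 1.371, -0, 1.684, -0.103], TCP at [0.177, -0.521, 0.206] pointing down, gripper open.
Joint ranges: [-3.1, 3.1], [-0.76, 2.03], [0.27, 2.55], [-1.08, 4.22], [0.17, 2.65], [-2.57, 2.57]. Speed limits (rad/s): [2.79, 2.79, 3.14, 3.14, 3.14, 3.14].

### API

Orientations are given as [roll, pitch, yaw] about the fixed x, y, z axes, in that order (R = Rz(yaw) Ry(pitch) Rx(roll)).
In Python, from bench import status, viewer, order, robot gives the robot as it stands. The module is installed in compiled form; this text tells all that it offers.
- The arm moves only by the tool move_arm, never from a script. Its argument "targets" is a list of rows, each a list of 3 entries, a list of its own where there are three numbers: the shift along the tool's x, y, z in mm, then the turn, a rotation vector about the tool's x, y, z in degrees, then the opening, from -1 (shut) to 1 (fully open). A call has 1 to 20 rows; each row is the pose to reach, as a shift and turn from the pose commanded when the call began, along the tool's axes at that moment; what a row does not reach only later rows make up. A row lasts 1/8 s, in which the tool goes at most 62.5 mm and 10.7 degrees, less where a joint would pass 70% of its speed; a pose out of reach is approached as far as the arm can. A call with a gripper value outside its range is refused whole. The fingers move at their own pace and stop on an object; the grip force is fixed at half the most. Time passes only in rows, so rows that repeat a pose let the fingers close. It gives the time, the measured TCP pose, the force and the opening at its end, in the units of the state.
- status.get_obs(): the state, without advancing time (a new reading comes with each control period).
- viewer.snapshot(name): name is "scene" or "side" or "wrist"; returns the picture (384x512x3 uint8, red, green, blue); there is no depth.
- viewer.camera_model(name): a dict with "K" (3x3 intrinsics, pixels), "xyz" and "attitude" of the camera in the world; the wrist camera has in their place "T_tool_cam" (4x4, takes a point from camera to tool coordinates, whose origin is the TCP and whose axes are the flange's). Camera axes: x right, y up, looking along -z (the intrinsics and any distortion apply to the point x, -y, -z); pixel columns grow to the right and rows downward; lengths in m; the calibration is good to about 2 mm. A picture is of the moment at which its call begins: read the wrist's pose just before it. camera_model takes no time and is no camera call.
- order.close_job(): hands the job in, once; it reports no verdict.
The state is a dict: "time": time; "joint_positions": joint angles; "qvel": joint speeds; "joint_torque": joint torques, N m; "tool_pos": TCP position; "ee_rot": TCP orientation; "wrist_force": force on the tool from outside, world axes, zero at the start; "wrist_torque": the same for the moment, N m; "width": finger opening in m.
Only numpy, scipy, OpenCV 4.12 (cv2) and the standard library are available. Lean on these libraries where they do the work, as an engineer would, in place of code of your own. Each camera call takes 0.05 s, during which the arm holds its last target. There are 200 camera calls.

## Working session

There is one attempt and no reset: what is moved stays moved. The work goes in short steps, Python scripts to look and compute and a tool call to move; the robot and the scene stay as the last step left them, time stands still between calls to the robot, and variables do not carry over. Pictures are saved under pics/ and viewed, about 12 in all and at most 16, crops included, and the job is handed in when it is done.

Besides the shell and the picture viewer there is one more tool, called after "Emit:" by a JSON object that holds its "fn" and its "kwargs". move_arm: Moves the arm, as the interface text tells. Its arguments: {"type":"object","properties":{"targets":{"type":"array"}},"required":["targets"]}

```bash
mkdir -p pics; cat > h.py <<'E'
import numpy as np, cv2
from bench import status, viewer, order, robot
from scipy.spatial.transform import Rotation as R
def cam(n):
    m=viewer.camera_model(n); return m
def snap(n,f):
    im=viewer.snapshot(n); cv2.imwrite('pics/'+f,im[...,::-1]); return im
E
python3 - <<'E'
from h import *
for n in ("scene","side","wrist"):
    snap(n,n+"0.png"); print(n,viewer.camera_model(n))
a=[cv2.imread(f'pics/{n}0.png') for n in ("scene","side")]
print(status.get_obs(), robot)
E
```

```text
scene {'K': array([[499.30219463,   0.        , 254.19788241],
       [  0.        , 499.30219463, 185.4416041 ],
       [  0.        ,   0.        ,   1.        ]]), 'xyz': array([ 1.26003044, -0.51147361,  1.13625194]), 'attitude': array([ 0.65649188, -0.00211925,  1.03743575])}
side {'K': array([[351.85326567,   0.        , 259.65976854],
       [  0.        , 351.85326567, 192.91048189],
       [  0.        ,   0.        ,   1.        ]]), 'xyz': array([0.49355788, 0.89074231, 0.70498721]), 'attitude': array([ 1.06998387,  0.02456286, -3.07432461])}
wrist {'K': array([[337.08664674,   0.        , 255.99818785],
       [  0.        , 337.08664674, 198.55387134],
       [  0.        ,   0.        ,   1.        ]]), 'T_tool_cam': array([[ 2.32576228e-04,  9.62504378e-01,  2.71266048e-01,
         7.84722396e-02],
       [ 9.99999855e-01, -3.55566932e-04,  4.04247179e-04,
         1.98092252e-04],
       [ 4.85542916e-04,  2.71265915e-01, -9.62504321e-01,
        -1.80681409e-01],
       [ 0.00000000e+00,  0.00000000e+00,  0.00000000e+00,
         1.00000000e+00]])}
{'time': 0.15, 'joint_positions': array([-1.34711031e+00,  8.77896859e-02,  1.37185750e+00, -4.88554971e-05,
        1.68359688e+00, -1.03100274e-01]), 'qvel': array([-0.00033676, -0.00068801, -0.00311493,  0.00233008,  0.0003921 ,
        0.00077291]), 'joint_torque': array([ 9.87648600e-04, -3.40641439e+01, -3.02794254e+01,  7.18268263e-02,
        3.05388006e-02, -1.20827549e-04]), 'tool_pos': array([ 0.17643931, -0.52050235,  0.20459578]), 'ee_rot': array([-3.13994502e+00, -1.21662606e-04,  3.26780734e-01]), 'wrist_force': array([-0.29626551,  0.16043586, -0.45517757]), 'wrist_torque': array([ 0.03839665, -0.00336491,  0.03394953]), 'width': 0.09412402504682027} <Robot object at 0x7f45d0d5be00>
```

View pics/scene0.png

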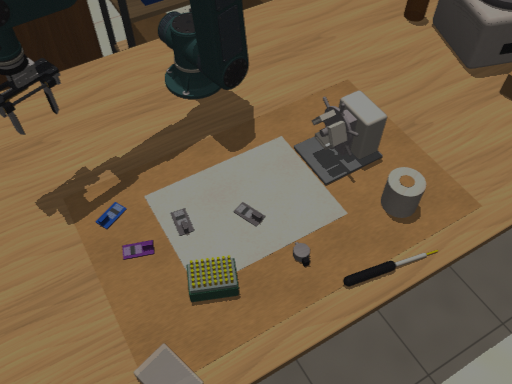

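View pics/side0.png

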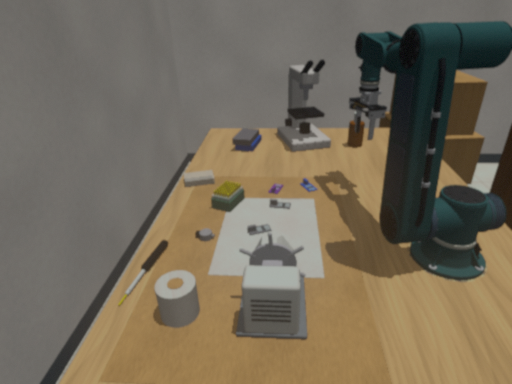

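The scene view shows the dryer at about (340,140), grey carriers at (182,221) and (249,213), and blue and purple decoys at (111,215) and (138,250). The tip rack is at (212,277), the tally at (302,254) and the paper roll at (403,193). Next I'll enlarge the crops and cast rays.

```bash
cat >> h.py <<'E'
def ray(n,px,obs=None):
    m=viewer.camera_model(n); K=m['K']; d=np.array([(px[0]-K[0,2])/K[0,0],-(px[1]-K[1,2])/K[1,1],-1.])
    if n=='wrist':
        o=obs or status.get_obs(); Rt=R.from_euler('xyz',o['ee_rot']).as_matrix(); T=m['T_tool_cam']
        return o['tool_pos']+Rt@T[:3,3], Rt@T[:3,:3]@d
    return m['xyz'], R.from_euler('xyz',m['attitude']).as_matrix()@d
def onz(n,px,z,obs=None):
    c,d=ray(n,px,obs); return c+d*(z-c[2])/d[2]
def two(a,pa,b,pb):
    c1,d1=ray(a,pa);c2,d2=ray(b,pb)
    s=np.linalg.lstsq(np.c_[d1,-d2],c2-c1,rcond=None)[0]
    p,q=c1+s[0]*d1,c2+s[1]*d2; return (p+q)/2,np.linalg.norm(p-q)
def proj(n,P,obs=None):
    m=viewer.camera_model(n);K=m['K']
    if n=='wrist':
        o=obs or status.get_obs(); Rt=R.from_euler('xyz',o['ee_rot']).as_matrix(); T=m['T_tool_cam']
        c=o['tool_pos']+Rt@T[:3,3]; Rc=Rt@T[:3,:3]
    else: c,Rc=m['xyz'],R.from_euler('xyz',m['attitude']).as_matrix()
    q=Rc.T@(np.array(P)-c); return np.array([K[0,2]-K[0,0]*q[0]/q[2],K[1,2]+K[1,1]*q[1]/q[2]])
def crop(im,x0,y0,w,h,s):
    return cv2.resize(im[y0:y0+h,x0:x0+w],None,fx=s,fy=s,interpolation=cv2.INTER_CUBIC)
E
python3 - <<'E'
from h import *
a=cv2.imread('pics/scene0.png');b=cv2.imread('pics/side0.png')
c1=crop(a,285,80,110,110,4.0); c2=crop(b,220,220,100,125,3.52); c3=crop(a,160,195,110,40,6)
W=800; out=np.zeros((600,800,3),np.uint8)
out[:400,:400]=c1[:400,:400]; h,w=c2.shape[:2]; out[:min(h,440),400:400+w]=c2[:440]
c3=cv2.resize(c3,(440,160)); out[440:600,:440]=c3
cv2.imwrite('pics/c0.png',out)
for n,p,z in [("scene",(182,221),.005),("scene",(249,213),.005),("scene",(111,215),.005),("scene",(138,250),.005),("scene",(212,265),.073),("scene",(302,249),.026),("scene",(405,180),.1),
 ("side",(280,204),.005),("side",(259,229),.005),("side",(276,188),.005),("side",(308,185),.005)]:
    print(n,p,onz(n,p,z).round(3))
E
```

```text
scene (182, 221) [ 0.516 -0.297  0.005]
scene (249, 213) [ 0.586 -0.127  0.005]
scene (111, 215) [ 0.4   -0.455  0.005]
scene (138, 250) [ 0.54  -0.434  0.005]
scene (212, 265) [ 0.712 -0.302  0.073]
scene (302, 249) [ 0.763 -0.073  0.026]
scene (405, 180) [0.76  0.249 0.1  ]
side (280, 204) [ 0.511 -0.296  0.005]
side (259, 229) [ 0.581 -0.123  0.005]
side (276, 188) [ 0.53  -0.429  0.005]
side (308, 185) [ 0.394 -0.46   0.005]
```

View pics/c0.png

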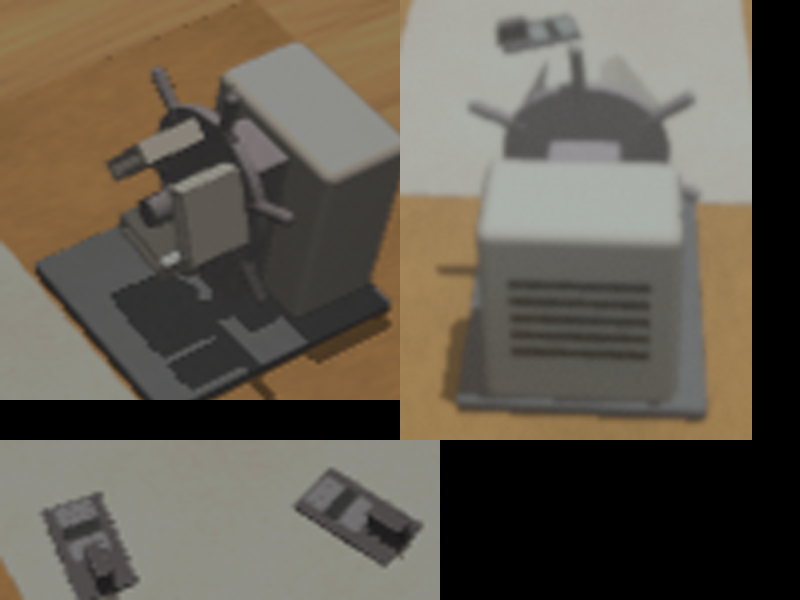

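The crop shows the drum's slot boxes and pegs, with a bright ball low on the left at about scene (327.5,144.5). I'll estimate the dryer frame from the housing top and base corners.

```bash
python3 - <<'E'
from h import *
def s(p): return (285+p[0]/4,80+p[1]/4)
def d(p): return (220+(p[0]-400)/3.52,220+p[1]/3.52)
for p in [(222,80),(300,42),(400,142),(325,182)]: print('top scene',onz('scene',s(p),.161).round(3))
for p in [(485,160),(680,160),(685,240),(480,240)]: print('top side',onz('side',d(p),.161).round(3))
for p in [(38,268),(150,398),(388,305)]: print('base scene',onz('scene',s(p),.008).round(3))
for p in [(458,408),(706,415)]: print('base side',onz('side',d(p),.0).round(3))
print('ball ray', [onz('scene',s((170,258)),z).round(3) for z in (.05,.08,.1,.125)])
for p in [(158,72),(292,217),(200,297),(260,297)]: print([onz('scene',s(p),z).round(3) for z in (.05,.1,.15,.2)])
E
```

```text
top scene [0.474 0.24  0.161]
top scene [0.471 0.312 0.161]
top scene [0.587 0.308 0.161]
top scene [0.591 0.24  0.161]
top side [0.586 0.254 0.161]
top side [0.457 0.249 0.161]
top side [0.456 0.323 0.161]
top side [0.582 0.328 0.161]
base scene [0.448 0.113 0.008]
base scene [0.594 0.113 0.008]
base scene [0.612 0.318 0.008]
base side [ 0.605  0.321 -0.   ]
base side [0.437 0.319 0.   ]
ball ray [array([0.519, 0.178, 0.05 ]), array([0.539, 0.159, 0.08 ]), array([0.553, 0.147, 0.1  ]), array([0.57 , 0.131, 0.125])]
[array([0.352, 0.287, 0.05 ]), array([0.394, 0.25 , 0.1  ]), array([0.435, 0.213, 0.15 ]), array([0.477, 0.177, 0.2  ])]
[array([0.531, 0.281, 0.05 ]), array([0.565, 0.245, 0.1  ]), array([0.599, 0.208, 0.15 ]), array([0.632, 0.172, 0.2  ])]
[array([0.561, 0.175, 0.05 ]), array([0.593, 0.143, 0.1  ]), array([0.625, 0.112, 0.15 ]), array([0.657, 0.08 , 0.2  ])]
[array([0.583, 0.212, 0.05 ]), array([0.614, 0.179, 0.1  ]), array([0.645, 0.146, 0.15 ]), array([0.676, 0.112, 0.2  ])]
```

```bash
cat >> h.py <<'E'
def go(P,zdir=(0,0,-1),xdir=(0,1,0)):
    """shift mm (tool axes) and rotvec deg to reach TCP P with tool z=zdir, x~xdir"""
    o=status.get_obs(); R0=R.from_euler('xyz',o['ee_rot'])
    z=np.array(zdir,float);z/=np.linalg.norm(z);x=np.array(xdir,float);x-=z*(x@z);x/=np.linalg.norm(x)
    Rg=R.from_matrix(np.c_[x,np.cross(z,x),z])
    d=R0.inv().apply(np.array(P)-o['tool_pos'])*1000; rv=(R0.inv()*Rg).as_rotvec(degrees=True)
    n=max(np.linalg.norm(d)/62.5,np.linalg.norm(rv)/10.7)
    print(P,'shift',d.round(1).tolist(),'turn',rv.round(1).tolist(),'rows',round(n,1)); return d,rv
E
python3 - <<'E'
from h import *
t=np.radians(50)
go((.525,-.02,.30),(0,np.sin(t),-np.cos(t)),(0,1,0))
go((.40,-.3,.35),(0,.0,-1),(0,1,0))
E
```

```text
(0.525, -0.02, 0.3) shift [490.8, -362.3, -94.7] turn [30.9, 43.2, -66.5] rows 9.9
(0.4, -0.3, 0.35) shift [282.5, -137.3, -145.1] turn [-0.1, -0.1, -71.3] rows 6.7
```

Emit:
{"fn": "move_arm", "kwargs": {"targets": [[[0, 0, -100], [0, 0, 0], 1], [[280, -137, -145], [0, 0, -71], 1], [[280, -137, -145], [0, 0, -71], 1], [[280, -137, -145], [0, 0, -71], 1], [[280, -137, -145], [0, 0, -71], 1], [[280, -137, -145], [0, 0, -71], 1], [[280, -137, -145], [0, 0, -71], 1], [[280, -137, -145], [0, 0, -71], 1], [[490, -362, -95], [31, 43, -66.5], 1], [[490, -362, -95], [31, 43, -66.5], 1], [[490, -362, -95], [31, 43, -66.5], 1], [[490, -362, -95], [31, 43, -66.5], 1], [[490, -362, -95], [31, 43, -66.5], 1], [[490, -362, -95], [31, 43, -66.5], 1], [[490, -362, -95], [31, 43, -66.5], 1], [[490, -362, -95], [31, 43, -66.5], 1]]}}

```text
time: 2.15
tool_pos: [0.5245, -0.0217, 0.3018]
ee_rot: [3.141, -0.867, 1.572]
wrist_force: [0.0, 0.0, -0.4]
width: 0.0937
```

```bash
python3 - <<'E'
from h import *
o=status.get_obs();print(o['tool_pos'],o['ee_rot'],o['joint_positions'].round(2),o['time'])
snap('wrist','w1.png')
E
```

```text
[ 0.52452954 -0.02171993  0.30175787] [ 3.14076287 -0.86726166  1.5715979 ] [-0.6   0.2   1.29  0.8   2.07 -0.36] 2.15
```

View pics/w1.png

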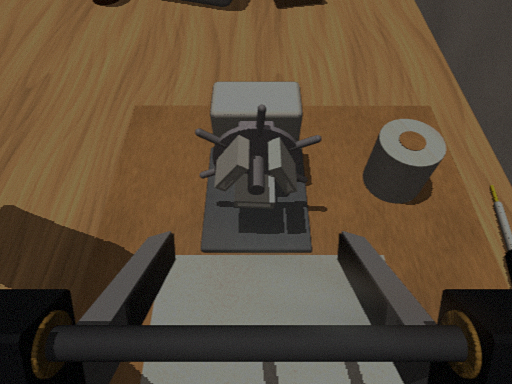

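The wrist view shows the dryer face on. Pegs are at (261,108), (197,132) and (320,138), the axle is near (259,180), and the slot boxes are upper left, upper right and bottom.

```bash
python3 - <<'E'
from h import *
a=cv2.imread('pics/w1.png'); c=crop(a,185,70,150,190,3.15)
c=cv2.convertScaleAbs(c,alpha=1.5); cv2.imwrite('pics/w1c.png',c); print(c.shape)
for p in [(204,250),(310,250),(261,108),(197,132),(320,138)]:
    print(p,[onz('wrist',p,z).round(3).tolist() for z in (.008,.125,.17,.215)])
E
```

```text
(598, 472, 3)
(204, 250) [[0.445, 0.115, 0.008], [0.464, 0.06, 0.125], [0.472, 0.039, 0.17], [0.479, 0.017, 0.215]]
(310, 250) [[0.607, 0.115, 0.008], [0.586, 0.06, 0.125], [0.578, 0.039, 0.17], [0.57, 0.017, 0.215]]
(261, 108) [[0.534, 0.435, 0.008], [0.532, 0.3, 0.125], [0.531, 0.249, 0.17], [0.53, 0.197, 0.215]]
(197, 132) [[0.409, 0.366, 0.008], [0.438, 0.249, 0.125], [0.449, 0.203, 0.17], [0.46, 0.158, 0.215]]
(320, 138) [[0.647, 0.35, 0.008], [0.616, 0.237, 0.125], [0.605, 0.193, 0.17], [0.593, 0.149, 0.215]]
```

View pics/w1c.png

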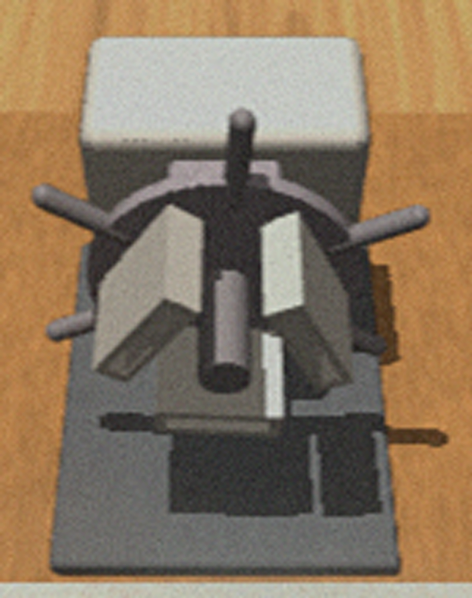

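The axle is at x≈0.526 and the disc front at y0≈0.193. The dryer yaw is about 0 and the drum sits near 183°, with the index peg at the bottom. The plan for each 60° step is to push the top peg about 45° with shut fingers, then close the jaws over the axle to centre the next peg.

```bash
python3 - <<'E'
from h import *
go((.492,.197,.265))
E
```

```text
(0.492, 0.197, 0.265) shift [113.5, -32.6, 190.6] turn [0.0, -49.7, 0.0] rows 4.6
```

Emit:
{"fn": "move_arm", "kwargs": {"targets": [[[113.5, -32.5, 190.5], [0, -49.7, 0], -1], [[113.5, -32.5, 190.5], [0, -49.7, 0], -1], [[113.5, -32.5, 190.5], [0, -49.7, 0], -1], [[113.5, -32.5, 190.5], [0, -49.7, 0], -1], [[113.5, -32.5, 190.5], [0, -49.7, 0], -1], [[113.5, -32.5, 190.5], [0, -49.7, 0], -1], [[113.5, -32.5, 190.5], [0, -49.7, 0], -1], [[113.5, -32.5, 190.5], [0, -49.7, 0], -1]]}}

```text
time: 3.2
tool_pos: [0.4921, 0.196, 0.2645]
ee_rot: [-3.14, -0.003, 1.568]
wrist_force: [0.1, 0.5, 0.1]
width: 0.018
```

```bash
python3 - <<'E'
from h import *
go((.492,.197,.265));o=status.get_obs();print(o['tool_pos'],o['width'],o['wrist_force'],o['wrist_torque'])
E
```

```text
(0.492, 0.197, 0.265) shift [1.0, -0.1, -0.5] turn [-0.1, -0.2, -0.2] rows 0.0
[0.49212308 0.19599169 0.26446298] 0.0179865709117272 [0.14550227 0.5015619  0.07490951] [-0.05504959 -0.08474825  0.06100519]
```

Emit:
{"fn": "move_arm", "kwargs": {"targets": [[[1, 0, 50], [0, 0, 0], -1], [[1, 0, 69], [0, 0, 0], -1], [[1, 12, 69], [0, 0, 0], -1], [[1, 22, 70], [0, 0, 0], -1], [[1, 32, 71], [0, 0, 0], -1], [[1, 41, 72], [0, 0, 0], -1], [[1, 50, 74], [0, 0, 0], -1], [[1, 58, 76], [0, 0, 0], -1], [[1, 66, 78], [0, 0, 0], -1], [[1, 74, 79], [0, 0, 0], -1], [[1, 74, 79], [0, 0, 0], -1], [[1, 66, 70], [0, 0, 0], -1], [[1, 50, 20], [0, 0, 0], 0.2], [[1, 34, 0], [0, 0, 0], 0.2], [[1, 34, 0], [0, 0, 0], 0.2], [[1, 34, 0], [0, 0, 0], 0.2]]}}

```text
time: 5.2
tool_pos: [0.5252, 0.1989, 0.2629]
ee_rot: [-3.138, -0.002, 1.572]
wrist_force: [-0.2, 0.7, -0.6]
width: 0.0369
```

```bash
python3 - <<'E'
from h import *
o=status.get_obs();print(o['tool_pos'],o['width'],o['wrist_force'])
a=snap('scene','s2.png')[...,::-1];b=snap('side','d2.png')[...,::-1]
cv2.imwrite('pics/c2.png',np.hstack([cv2.resize(crop(a,285,70,110,110,1),(400,400),interpolation=2),cv2.resize(crop(b,220,210,110,110,1),(400,400),interpolation=2)]))
E
```

```text
[0.52515094 0.19886656 0.26289235] 0.036906180622914536 [-0.217019    0.65209835 -0.61862562]
```

View pics/c2.png

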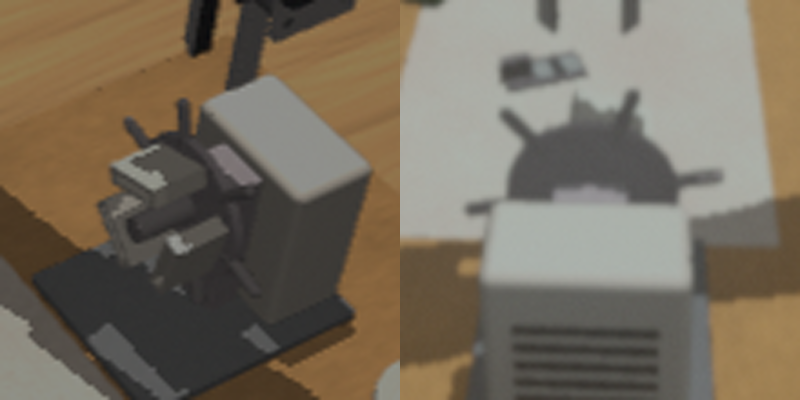

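The peg advanced to about +42°, and the next one sits about 18° left of the top. Now closing over it to centre it.

Emit:
{"fn": "move_arm", "kwargs": {"targets": [[[-2, 1, 0], [0, 0, 0], 0.2], [[-2, 1, 0], [0, 0, 0], 0.2], [[-2, 1, 40], [0, 0, 0], 0.2], [[-2, 1, 70], [0, 0, 0], 0.2], [[-2, 1, 70], [0, 0, 0], -1], [[-2, 1, 70], [0, 0, 0], -1], [[-2, 1, 70], [0, 0, 0], -1], [[-2, 1, 70], [0, 0, 0], -1], [[-2, 1, 70], [0, 0, 0], -1], [[-2, 1, 70], [0, 0, 0], -1]]}}

```text
time: 6.55
tool_pos: [0.5265, 0.1972, 0.1943]
ee_rot: [-3.14, -0.002, 1.572]
wrist_force: [-0.7, 0.5, -0.7]
width: 0.0016
```

The jaws closed on nothing, because the peg stood just outside the left finger. I'll lift, open wider and repeat.

Emit:
{"fn": "move_arm", "kwargs": {"targets": [[[0, 0, -40], [0, 0, 0], -1], [[0, 0, -60], [0, 0, 0], 0.55], [[0, 0, -60], [0, 0, 0], 0.55], [[0, 0, -60], [0, 0, 0], 0.55], [[0, 0, -60], [0, 0, 0], 0.55], [[0, 0, -60], [0, 0, 0], 0.55], [[0, 0, -60], [0, 0, 0], 0.55], [[0, 0, -60], [0, 0, 0], 0.55], [[0, 0, -20], [0, 0, 0], 0.55], [[0, 0, 1], [0, 0, 0], 0.55], [[0, 0, 1], [0, 0, 0], 0.55], [[0, 0, 1], [0, 0, 0], -1], [[0, 0, 1], [0, 0, 0], -1], [[0, 0, 1], [0, 0, 0], -1], [[0, 0, 1], [0, 0, 0], -1], [[0, 0, 1], [0, 0, 0], -1], [[0, 0, 1], [0, 0, 0], -1], [[0, 0, 1], [0, 0, 0], -1]]}}

```text
time: 8.8
tool_pos: [0.5264, 0.1971, 0.1931]
ee_rot: [-3.139, -0.002, 1.572]
wrist_force: [0.3, 0.4, 0.2]
width: 0.0063
```

```bash
python3 - <<'E'
from h import *
o=status.get_obs();print(o['tool_pos'],o['width'],o['wrist_force'])
a=snap('scene','s3.png')[...,::-1];b=snap('side','d3.png')[...,::-1]
cv2.imwrite('pics/c3.png',np.hstack([cv2.resize(crop(a,285,70,110,110,1),(400,400),interpolation=2),cv2.resize(crop(b,220,210,110,110,1),(400,400),interpolation=2)]))
E
```

```text
[0.52644712 0.19714211 0.19311281] 0.006272535213985183 [0.2990533  0.39032165 0.24857794]
```

View pics/c3.png

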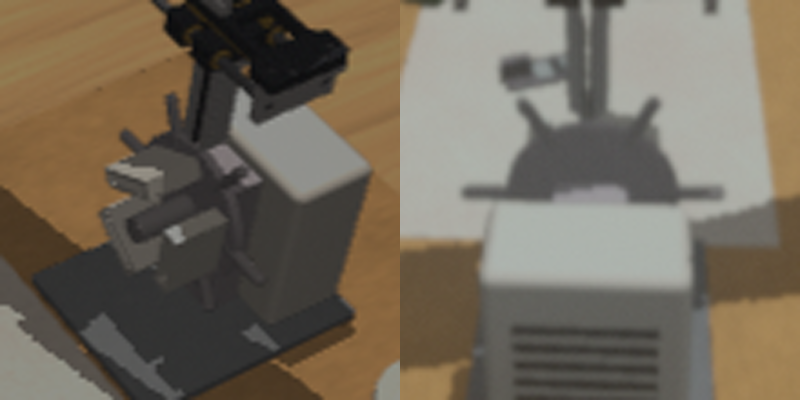

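The left finger had nudged the peg back, so pegs now stand at ±30°. I'll push the -30° peg through to about +45°, then centre with the jaws wide.

Emit:
{"fn": "move_arm", "kwargs": {"targets": [[[0, 0, -45], [0, 0, 0], -1], [[0, -30, -45], [0, 0, 0], -1], [[0, -65, -45], [0, 0, 0], -1], [[0, -65, -20], [0, 0, 0], -1], [[0, -65, 2], [0, 0, 0], -1], [[0, -52, 2], [0, 0, 0], -1], [[0, -40, 2], [0, 0, 0], -1], [[0, -28, 2], [0, 0, 0], -1], [[0, -16, 1], [0, 0, 0], -1], [[0, -4, 1], [0, 0, 0], -1], [[0, 8, 1], [0, 0, 0], -1], [[0, 18, 3], [0, 0, 0], -1], [[0, 28, 5], [0, 0, 0], -1], [[0, 37, 7], [0, 0, 0], -1], [[0, 45, 9], [0, 0, 0], -1], [[0, 45, 9], [0, 0, 0], -1], [[0, 38, 0], [0, 0, 0], -1], [[0, 30, -50], [0, 0, 0], 0.3], [[0, 0, -60], [0, 0, 0], 0.5], [[0, 0, -60], [0, 0, 0], 0.5]]}}

```text
time: 11.4
tool_pos: [0.5262, 0.1975, 0.2571]
ee_rot: [3.137, -0.004, 1.573]
wrist_force: [0.8, -0.2, -0.3]
width: 0.0268
```

```bash
cat >> h.py <<'E'
def pegs(f):
    o=status.get_obs();print(o['tool_pos'].round(4),o['width'].round(4),o['wrist_force'].round(1),o['time'])
    b=snap('side',f)[...,::-1]; return b
E
python3 - <<'E'
from h import *
b=pegs('d4.png')
# expected peg tips in side view for diagnosis
for d in range(-90,91,15):
    t=np.radians(d); print(d,proj('side',(.526+.092*np.sin(t),.197,.125+.092*np.cos(t))).round(1), end=' ')
cv2.imwrite('pics/c4.png',cv2.resize(crop(b,220,210,110,110,1),(500,500),interpolation=2))
E
```

```text
Traceback (most recent call last):
  File "h.py", line 38, in pegs
    o=status.get_obs();print(o['tool_pos'].round(4),o['width'].round(4),o['wrist_force'].round(1),o['time'])
                                                    ^^^^^^^^^^^^^^^^
AttributeError: 'float' object has no attribute 'round'
```

```bash
python3 - <<'E'
import re
s=open('h.py').read().replace("o['width'].round(4)","round(o['width'],4)"); s+='''
def pegang(b,r=.082,y=.197,lo=-75,hi=75):
    """peg angle mod 60 from the side view: phase of the 60-deg darkness pattern on the peg circle"""
    D=np.arange(lo,hi+1); g=cv2.GaussianBlur(cv2.cvtColor(b,cv2.COLOR_BGR2GRAY),(3,3),0).astype(np.float32)
    v=[]
    for d in D:
        t=np.radians(d); p=proj('side',(.526+r*np.sin(t),y,.125+r*np.cos(t)))
        v.append(cv2.getRectSubPix(g,(1,1),(float(p[0]),float(p[1])))[0,0])
    v=np.array(v); loc=cv2.blur(v[:,None],(1,25))[:,0]
    return [(int(d),int(a)) for d,a,l,i in zip(D,v,loc,range(len(v))) if a<l-12 and a==v[max(0,i-8):i+9].min()]
'''
open('h.py','w').write(s)
E
python3 - <<'E'
from h import *
for f in ('side0','d2','d3'): print(f,pegang(cv2.imread(f'pics/{f}.png')))
b=pegs('d4.png'); print(pegang(b))
E
```

```text
side0 [(-58, 106), (2, 102), (65, 122)]
d2 [(-75, 139), (-21, 91), (5, 151), (40, 97)]
d3 [(-31, 90), (1, 81), (30, 94)]
[0.5262 0.1975 0.2571] 0.0268 [ 0.8 -0.2 -0.3] 11.4
[(-75, 106), (-18, 90), (6, 147), (44, 98)]
```

Peg angles read well from the side view: now -18° and +44°. Centring next, waiting for the jaws to open fully first.

Emit:
{"fn": "move_arm", "kwargs": {"targets": [[[0, 0, 0], [0, 0, 0], 0.6], [[0, 0, 0], [0, 0, 0], 0.6], [[0, 0, 0], [0, 0, 0], 0.6], [[0, 0, 0], [0, 0, 0], 0.6], [[0, 0, 0], [0, 0, 0], 0.6], [[0, 0, 40], [0, 0, 0], 0.6], [[0, 0, 64], [0, 0, 0], 0.6], [[0, 0, 64], [0, 0, 0], 0.6], [[0, 0, 64], [0, 0, 0], -1], [[0, 0, 64], [0, 0, 0], -1], [[0, 0, 64], [0, 0, 0], -1], [[0, 0, 64], [0, 0, 0], -1], [[0, 0, 64], [0, 0, 0], -1], [[0, 0, 64], [0, 0, 0], -1], [[0, 0, 64], [0, 0, 0], -1], [[0, 0, 64], [0, 0, 0], -1]]}}

```text
time: 13.45
tool_pos: [0.5262, 0.1972, 0.1893]
ee_rot: [-3.139, -0.002, 1.572]
wrist_force: [-1.2, -0.6, 2.0]
width: 0.0092
```

```bash
python3 - <<'E'
from h import *
b=pegs('d5.png'); print(pegang(b))
E
```

```text
[0.5262 0.1972 0.1893] 0.0092 [-1.2 -0.6  2. ] 13.45
[(-61, 93), (-4, 74), (61, 100)]
```

The peg is gripped (9.2 mm) and upright. By my count the index peg is at -60°, so one more step remains.

Emit:
{"fn": "move_arm", "kwargs": {"targets": [[[0, 0, -3], [0, 0, 0], 0], [[0, 0, -3], [0, 0, 0], 0], [[0, 0, -3], [0, 0, 0], 0], [[0, 0, -50], [0, 0, 0], -1], [[0, -33, -55], [0, 0, 0], -1], [[0, -33, -55], [0, 0, 0], -1], [[0, -33, -55], [0, 0, 0], -1], [[0, -33, -55], [0, 0, 0], -1], [[0, -33, -20], [0, 0, 0], -1], [[0, -33, -3], [0, 0, 0], -1], [[0, -20, -3], [0, 0, 0], -1], [[0, -8, -3], [0, 0, 0], -1], [[0, 4, -3], [0, 0, 0], -1], [[0, 15, -2], [0, 0, 0], -1], [[0, 25, 0], [0, 0, 0], -1], [[0, 35, 2], [0, 0, 0], -1], [[0, 46, 4], [0, 0, 0], -1], [[0, 46, 4], [0, 0, 0], -1], [[0, 38, -5], [0, 0, 0], -1], [[0, 30, -60], [0, 0, 0], 0.6]]}}

```text
time: 16.0
tool_pos: [0.5538, 0.1965, 0.2454]
ee_rot: [-3.13, 0.0, 1.572]
wrist_force: [0.9, -0.0, 0.3]
width: 0.0075
```

```bash
python3 - <<'E'
from h import *
b=pegs('d6.png'); print(pegang(b)); a=snap('scene','s6.png')[...,::-1]
cv2.imwrite('pics/c6.png',np.hstack([cv2.resize(crop(a,285,60,110,110,1),(400,400),interpolation=2),cv2.resize(crop(b,220,210,110,110,1),(400,400),interpolation=2)]))
E
```

```text
[0.5538 0.1965 0.2454] 0.0075 [ 0.9 -0.   0.3] 16.0
[(-75, 127), (-18, 83), (44, 99)]
```

View pics/c6.png

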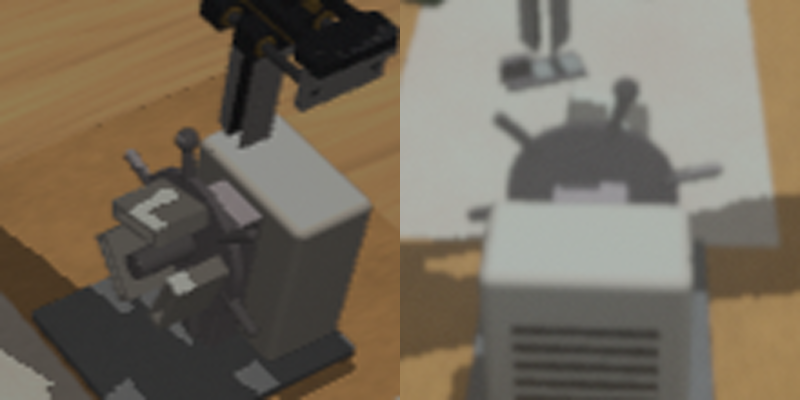

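The ball-tipped peg is 18° short of the top. Now centring it.

Emit:
{"fn": "move_arm", "kwargs": {"targets": [[[0, -28, -15], [0, 0, 0], 0.6], [[0, -28, -15], [0, 0, 0], 0.6], [[0, -28, -15], [0, 0, 0], 0.6], [[0, -28, -15], [0, 0, 0], 0.6], [[0, -28, -15], [0, 0, 0], 0.6], [[0, -28, -15], [0, 0, 0], 0.6], [[0, -28, -15], [0, 0, 0], 0.6], [[0, -28, 25], [0, 0, 0], 0.6], [[0, -28, 50], [0, 0, 0], 0.6], [[0, -28, 50], [0, 0, 0], 0.6], [[0, -28, 50], [0, 0, 0], -1], [[0, -28, 50], [0, 0, 0], -1], [[0, -28, 50], [0, 0, 0], -1], [[0, -28, 50], [0, 0, 0], -1], [[0, -28, 50], [0, 0, 0], -1], [[0, -28, 50], [0, 0, 0], -1], [[0, -28, 50], [0, 0, 0], -1], [[0, -28, 50], [0, 0, 0], -1]]}}

```text
time: 18.35
tool_pos: [0.5286, 0.1972, 0.1993]
ee_rot: [-3.14, -0.002, 1.572]
wrist_force: [-2.2, -0.1, 0.9]
width: 0.016
```

Emit:
{"fn": "move_arm", "kwargs": {"targets": [[[0, 0, 0], [0, 0, 0], 0.6], [[0, 0, 0], [0, 0, 0], 0.6], [[0, 0, 0], [0, 0, 0], 0.6], [[0, 0, 0], [0, 0, 0], 0.6], [[0, 0, -40], [0, 0, 0], 0.6], [[0, 0, -90], [0, 0, 0], 0.6], [[-60, 0, -130], [0, 0, 0], 1], [[-120, 0, -130], [0, 0, 0], 1], [[-120, 0, -130], [0, 0, 0], 1]]}}

```text
time: 19.48
tool_pos: [0.5293, 0.0737, 0.3303]
ee_rot: [3.141, -0.001, 1.567]
wrist_force: [0.5, -0.4, -0.4]
width: 0.0934
```

```bash
python3 - <<'E'
from h import *
b=pegs('d7.png'); print(pegang(b),pegang(b,r=.09)); 
a=snap('scene','s7.png')
for n,p,z in [("scene",(182,221),.005)]: pass
# grey carriers on paper: dark pixels on the white paper
hsv=cv2.cvtColor(a,cv2.COLOR_RGB2HSV); m=((hsv[...,2]<135)&(hsv[...,1]<60)).astype(np.uint8)*255
m[:, :150]=0;m[:,285:]=0;m[:170]=0;m[250:]=0
cs,_=cv2.findContours(m,0,2)
for c in cs:
    if cv2.contourArea(c)>60: print(cv2.contourArea(c),cv2.minAreaRect(c),onz('scene',cv2.minAreaRect(c)[0],.006).round(3))
w=snap('wrist','w7.png')
E
```

```text
[0.5293 0.0737 0.3303] 0.0934 [ 0.5 -0.4 -0.4] 19.475
[(-75, 99), (-60, 100), (0, 83), (66, 99)] [(-75, 99), (-60, 116), (3, 105), (75, 102)]
410.5 ((181.90829467773438, 222.0798797607422), (27.76923370361328, 17.153850555419922), 67.38013458251953) [ 0.52  -0.299  0.006]
400.0 ((248.85955810546875, 213.72471618652344), (30.84593963623047, 14.945971488952637), 32.00538635253906) [ 0.588 -0.129  0.006]
209.0 ((276.0, 182.0), (24.0, 16.0), 90.0) [ 0.532 -0.006  0.006]
```

View pics/w7.png

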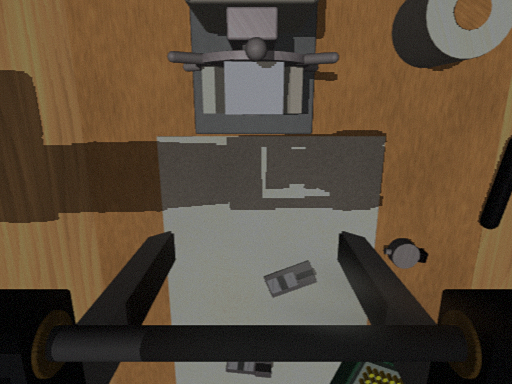

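The ball peg is upright at (257,48), and the nearest carrier is at (290,279). I'll measure the ball and slot, then look at that carrier closely.

```bash
python3 - <<'E'
from h import *
w=cv2.imread('pics/w7.png')
print('ball',onz('wrist',(257,48),.215).round(4))
for p in [(224,115),(284,115)]: print('roof front',onz('wrist',p,.171).round(4))
for p in [(195,132),(313,132)]: print('base front',onz('wrist',p,.01).round(4))
for p in [(290,279)]: print('car',onz('wrist',p,.006).round(4))
go((.588,-.13,.20),(0,0,-1),(0,1,0))
cv2.imwrite('pics/w7c.png',crop(w,185,0,140,130,4))
E
```

```text
ball [0.5286 0.1995 0.215 ]
roof front [0.4966 0.1458 0.171 ]
roof front [0.5551 0.1458 0.171 ]
base front [0.4384 0.117  0.01  ]
base front [0.6105 0.1173 0.01  ]
car [ 0.5841 -0.1232  0.006 ]
(0.588, -0.13, 0.2) shift [-207.7, 59.4, 127.8] turn [-0.2, -0.2, 0.1] rows 4.0
```

View pics/w7c.png

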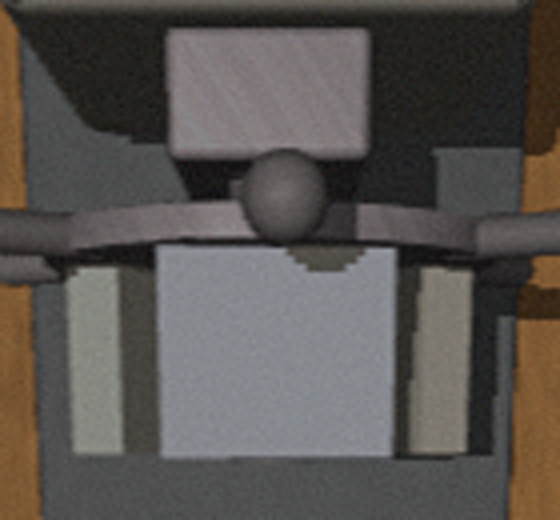

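The ball sits about 3 mm to +x (2–3°), within tolerance. The slot mouth centre is x≈0.526, y≈0.146. On to carrier 1.

Emit:
{"fn": "move_arm", "kwargs": {"targets": [[[-208, 59, 128], [0, 0, 0], 1], [[-208, 59, 128], [0, 0, 0], 1], [[-208, 59, 128], [0, 0, 0], 1], [[-208, 59, 128], [0, 0, 0], 1], [[-208, 59, 128], [0, 0, 0], 1], [[-208, 59, 128], [0, 0, 0], 1], [[-208, 59, 128], [0, 0, 0], 1]]}}

```text
time: 20.5
tool_pos: [0.5886, -0.1288, 0.2022]
ee_rot: [3.141, -0.002, 1.575]
wrist_force: [0.8, 1.1, -0.3]
width: 0.0939
```

```bash
python3 - <<'E'
from h import *
o=status.get_obs();print(o['tool_pos'],o['time'])
w=snap('wrist','w8.png')[...,::-1]
print([proj('wrist',(.586,-.125,z)).round(0) for z in (0,.025)])
cv2.imwrite('pics/w8c.png',crop(w,160,90,190,150,4))
E
```

```text
[ 0.58859362 -0.12880936  0.20216118] 20.5
[array([254., 171.]), array([254., 176.])]
```

View pics/w8c.png

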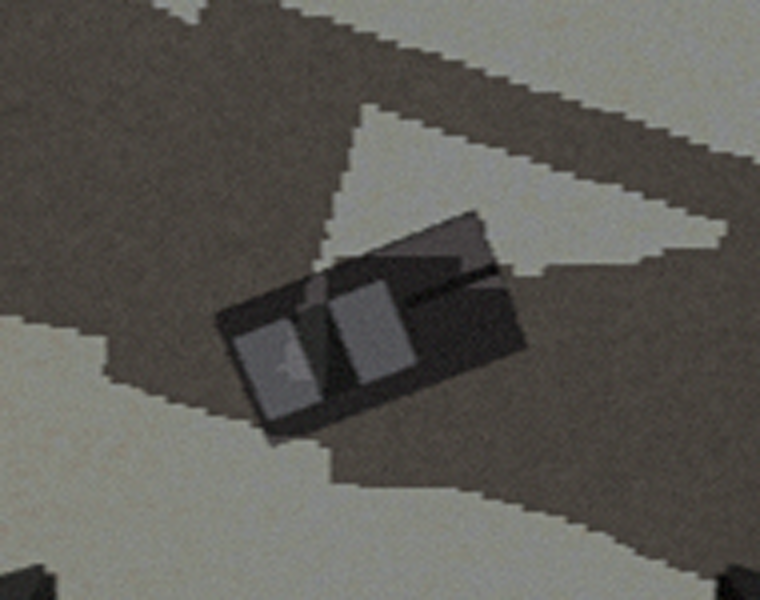

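Plate corners in the crop are (217,315), (478,212), (525,347) and (270,445). The rib is at the right, so the nose points to -x.

```bash
cat >> h.py <<'E'
def carrier(corners,nose):
    """corners world (z=.005) in order; nose = rough nose dir. returns centre, nose unit, rib xy, size"""
    P=np.array(corners)[:,:2]; c=P.mean(0); e1=(P[1]-P[0]+P[2]-P[3])/2; e2=(P[3]-P[0]+P[2]-P[1])/2
    a=e1 if np.linalg.norm(e1)>np.linalg.norm(e2) else e2
    u=a/np.linalg.norm(a); u=u*np.sign(u@np.array(nose)); 
    print('centre',c.round(4),'nose deg',np.degrees(np.arctan2(u[1],u[0])).round(1),'rib',(c-.026*u).round(4),'size',np.linalg.norm(e1).round(4),np.linalg.norm(e2).round(4))
    return c,u,c-.026*u
E
python3 - <<'E'
from h import *
px=[(160+c/4,90+r/4) for c,r in [(217,315),(478,212),(525,347),(270,445)]]
c,u,r=carrier([onz('wrist',p,.005) for p in px],(-1,0))
# gripper x axis along -nose or nose; choose nearer to +y
for s in (1,-1): go((r[0],r[1],.06),(0,0,-1),(s*u[0],s*u[1],0))
print(status.get_obs()['joint_positions'])
E
```

```text
centre [ 0.5847 -0.1259] nose deg -158.2 rib [ 0.6088 -0.1162] size 0.0791 0.0409
(np.float64(0.6088114024672374), np.float64(-0.11619800187983353), 0.06) shift [12.5, 20.2, 142.3] turn [0.1, -0.0, -111.6] rows 10.4
(np.float64(0.6088114024672374), np.float64(-0.11619800187983353), 0.06) shift [12.5, 20.2, 142.3] turn [-0.0, -0.1, 68.4] rows 6.4
[-0.31095815  0.20479695  1.24431738  0.00188764  1.69205965 -0.31448338]
```

Emit:
{"fn": "move_arm", "kwargs": {"targets": [[[12.5, 20, 60], [0, 0, -111.6], 1], [[12.5, 20, 90], [0, 0, -111.6], 1], [[12.5, 20, 90], [0, 0, -111.6], 1], [[12.5, 20, 90], [0, 0, -111.6], 1], [[12.5, 20, 90], [0, 0, -111.6], 1], [[12.5, 20, 90], [0, 0, -111.6], 1], [[12.5, 20, 90], [0, 0, -111.6], 1], [[12.5, 20, 90], [0, 0, -111.6], 1], [[12.5, 20, 90], [0, 0, -111.6], 1], [[12.5, 20, 90], [0, 0, -111.6], 1], [[12.5, 20, 90], [0, 0, -111.6], 1], [[12.5, 20, 140], [0, 0, -111.6], 1], [[12.5, 20, 142], [0, 0, -111.6], 1], [[12.5, 20, 142], [0, 0, -111.6], 1]]}}

```text
time: 22.3
tool_pos: [0.6082, -0.1174, 0.0599]
ee_rot: [3.14, 0.0, -2.763]
wrist_force: [0.2, -0.7, 0.3]
width: 0.0939
```

```bash
python3 - <<'E'
from h import *
u=(np.cos(np.radians(-158.2)),np.sin(np.radians(-158.2)),0)
go((.6088,-.1162,.0075),(0,0,-1),u)
print(status.get_obs()['joint_positions'])
E
```

```text
(0.6088, -0.1162, 0.0075) shift [-1.0, 0.8, 52.4] turn [0.1, 0.0, -0.1] rows 0.8
[-2.83140131e-01  3.08610137e-01  1.40305100e+00  1.65160639e-03
  1.43093005e+00 -2.23316199e+00]
```

Emit:
{"fn": "move_arm", "kwargs": {"targets": [[[-1, 1, 30], [0, 0, 0], 1], [[-1, 1, 52], [0, 0, 0], 1], [[-1, 1, 52], [0, 0, 0], 1], [[-1, 1, 52], [0, 0, 0], -1], [[-1, 1, 52], [0, 0, 0], -1], [[-1, 1, 52], [0, 0, 0], -1], [[-1, 1, 52], [0, 0, 0], -1], [[-1, 1, 52], [0, 0, 0], -1], [[-1, 1, 52], [0, 0, 0], -1], [[-1, 1, 52], [0, 0, 0], -1], [[-1, 1, 52], [0, 0, 0], -1], [[-1, 1, 52], [0, 0, 0], -1]]}}

```text
time: 23.8
tool_pos: [0.608, -0.1165, 0.0064]
ee_rot: [3.139, -0.001, -2.764]
wrist_force: [-0.5, 0.5, 0.3]
width: 0.0118
```

```bash
python3 - <<'E'
from h import *
o=status.get_obs();print(o['tool_pos'],o['width'],o['ee_rot'])
go((.57,-.0,.25)); go((.5255,.06,.20))
E
```

```text
[ 0.6079862  -0.11651786  0.00642352] 0.011818858599025761 [ 3.13875631e+00 -1.04693472e-03 -2.76352316e+00]
(0.57, -0.0, 0.25) shift [-7.5, 123.0, -243.2] turn [0.0, -0.2, 111.7] rows 10.4
(0.5255, 0.06, 0.2) shift [11.7, 195.0, -193.0] turn [0.0, -0.2, 111.7] rows 10.4
```

The rib is gripped (11.8 mm). Lift, turn nose to +y and go in front of the slot.

Emit:
{"fn": "move_arm", "kwargs": {"targets": [[[0, 0, -60], [0, 0, 0], -1], [[0, 20, -120], [0, 0, 10], -1], [[12, 195, -193], [0, -0.2, 111.7], -1], [[12, 195, -193], [0, -0.2, 111.7], -1], [[12, 195, -193], [0, -0.2, 111.7], -1], [[12, 195, -193], [0, -0.2, 111.7], -1], [[12, 195, -193], [0, -0.2, 111.7], -1], [[12, 195, -193], [0, -0.2, 111.7], -1], [[12, 195, -193], [0, -0.2, 111.7], -1], [[12, 195, -193], [0, -0.2, 111.7], -1], [[12, 195, -193], [0, -0.2, 111.7], -1], [[12, 195, -193], [0, -0.2, 111.7], -1], [[12, 195, -193], [0, -0.2, 111.7], -1], [[12, 195, -193], [0, -0.2, 111.7], -1], [[12, 195, -193], [0, -0.2, 111.7], -1]]}}

```text
time: 25.68
tool_pos: [0.5252, 0.0598, 0.2]
ee_rot: [3.141, -0.001, 1.571]
wrist_force: [0.1, -0.2, -0.1]
width: 0.012
```

```bash
python3 - <<'E'
from h import *
go((.5258,.06,.1675))
b=pegs('d9.png'); print(pegang(b,r=.09)); w=snap('wrist','w9.png')[...,::-1]
cv2.imwrite('pics/w9c.png',crop(w,166,0,180,180,3.3))
E
```

```text
(0.5258, 0.06, 0.1675) shift [0.2, 0.6, 32.5] turn [0.0, -0.0, 0.0] rows 0.5
[0.5252 0.0598 0.2   ] 0.012 [ 0.1 -0.2 -0.1] 25.675
[(-75, 105), (-60, 123), (2, 113), (69, 107)]
```

View pics/w9c.png

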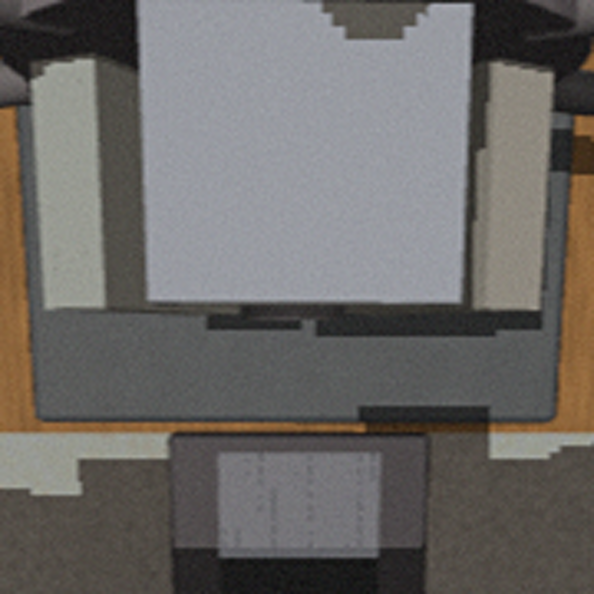

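```bash
python3 - <<'E'
from h import *
f=lambda c,r:(166+c/3.3,r/3.3)
print('plate front',[onz('wrist',f(c,434),.1985).round(4) for c in (170,427)])
print('roof front',[onz('wrist',f(c,301),.171).round(4) for c in (148,463)])
print('roof rear',[onz('wrist',f(c,3),.171).round(4) for c in (137,473)])
E
```

```text
plate front [array([0.5043, 0.1243, 0.1985]), array([0.5457, 0.1243, 0.1985])]
roof front [array([0.498 , 0.1457, 0.171 ]), array([0.5546, 0.1457, 0.171 ])]
roof rear [array([0.4979, 0.1934, 0.171 ]), array([0.5544, 0.1935, 0.171 ])]
```

The carrier lines up to 1 mm, and it needs 69 mm of forward travel to reach home. Going in partway first.

Emit:
{"fn": "move_arm", "kwargs": {"targets": [[[0, 1, 20], [0, 0, 0], -1], [[0, 1, 32.5], [0, 0, 0], -1], [[0, 1, 32.5], [0, 0, 0], -1], [[0, 1, 32.5], [0, 0, 0], -1], [[10, 1, 32.5], [0, 0, 0], -1], [[18, 1, 32.5], [0, 0, 0], -1], [[24, 1, 32.5], [0, 0, 0], -1], [[30, 1, 32.5], [0, 0, 0], -1], [[35, 1, 32.5], [0, 0, 0], -1], [[35, 1, 32.5], [0, 0, 0], -1]]}}

```text
time: 27.02
tool_pos: [0.5262, 0.0954, 0.1675]
ee_rot: [3.141, -0.001, 1.571]
wrist_force: [0.3, 0.1, -1.2]
width: 0.0118
```

Emit:
{"fn": "move_arm", "kwargs": {"targets": [[[8, 0, 0], [0, 0, 0], -1], [[16, 0, 0], [0, 0, 0], -1], [[23, 0, 0], [0, 0, 0], -1], [[29, 0, 0], [0, 0, 0], -1], [[32, 0, 0], [0, 0, 0], -1], [[33.5, 0, 0], [0, 0, 0], -1], [[33.5, 0, 0], [0, 0, 0], -1]]}}

```text
time: 27.9
tool_pos: [0.5263, 0.1286, 0.1674]
ee_rot: [3.141, -0.001, 1.57]
wrist_force: [-0.7, 0.4, -1.0]
width: 0.0116
```

Free all the way. Now I'll press gently to feel the disc.

Emit:
{"fn": "move_arm", "kwargs": {"targets": [[[1.5, 0, 0], [0, 0, 0], -1], [[1.5, 0, 0], [0, 0, 0], -1], [[3, 0, 0], [0, 0, 0], -1], [[3, 0, 0], [0, 0, 0], -1]]}}

```text
time: 28.4
tool_pos: [0.5263, 0.1289, 0.1676]
ee_rot: [3.141, 0.004, 1.569]
wrist_force: [-0.7, -8.4, 0.6]
width: 0.0116
```

The disc is felt (8 N), so the carrier is home. Back off, release and lift.

Emit:
{"fn": "move_arm", "kwargs": {"targets": [[[-2.5, 0, 0], [0, 0, 0], -1], [[-2.5, 0, 0], [0, 0, 0], 0], [[-2.5, 0, 0], [0, 0, 0], 0], [[-2.5, 0, 0], [0, 0, 0], 0], [[-2.5, 0, 0], [0, 0, 0], 0], [[-2.5, 0, -30], [0, 0, 0], 0], [[-2.5, 0, -80], [0, 0, 0], 0], [[-40, 0, -130], [0, 0, 0], 0], [[-40, 0, -130], [0, 0, 0], 0], [[-40, 0, -130], [0, 0, 0], 0]]}}

```text
time: 29.65
tool_pos: [0.5261, 0.0914, 0.2969]
ee_rot: [-3.141, -0.001, 1.57]
wrist_force: [0.1, -0.2, 0.3]
width: 0.0471
```

```bash
python3 - <<'E'
from h import *
b=pegs('d10.png'); print(pegang(b,r=.09)); w=snap('wrist','w10.png')[...,::-1]
a=snap('scene','s10.png')[...,::-1]
cv2.imwrite('pics/w10c.png',np.hstack([cv2.resize(w[0:200,156:356],(400,400)),crop(a,150,60,250,250,1.6)]))
E
```

```text
[0.5261 0.0914 0.2969] 0.0471 [ 0.1 -0.2  0.3] 29.65
[(-75, 119), (-60, 118), (-7, 83), (5, 91), (75, 134)]
```

View pics/w10c.png

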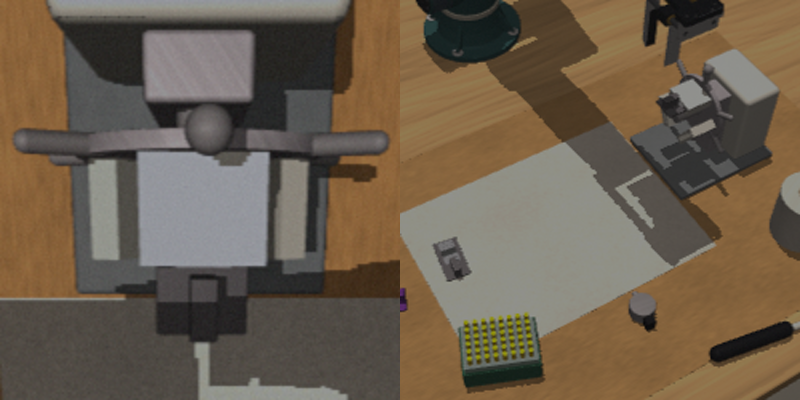

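Carrier 1 is home under the ball-tipped peg, and only one other carrier remains on the bench. Turning the drum on by the same steps.

Emit:
{"fn": "move_arm", "kwargs": {"targets": [[[60, -33, 0], [0, 0, 0], -1], [[105.5, -33, 0], [0, 0, 0], -1], [[105.5, -33, 40], [0, 0, 0], -1], [[105.5, -33, 40], [0, 0, 0], -1], [[105.5, -33, 80], [0, 0, 0], -1], [[105.5, -33, 103], [0, 0, 0], -1], [[105.5, -20, 103], [0, 0, 0], -1], [[105.5, -8, 103], [0, 0, 0], -1], [[105.5, 4, 103], [0, 0, 0], -1], [[105.5, 15, 104], [0, 0, 0], -1], [[105.5, 25, 106], [0, 0, 0], -1], [[105.5, 35, 109], [0, 0, 0], -1], [[105.5, 45, 111], [0, 0, 0], -1], [[105.5, 45, 111], [0, 0, 0], -1], [[105.5, 36, 102], [0, 0, 0], -1], [[105.5, 30, 40], [0, 0, 0], 0.6], [[105.5, -1, 36], [0, 0, 0], 0.6], [[105.5, -1, 36], [0, 0, 0], 0.6], [[105.5, -1, 36], [0, 0, 0], 0.6], [[105.5, -1, 36], [0, 0, 0], 0.6]]}}

```text
time: 32.3
tool_pos: [0.5255, 0.1967, 0.2604]
ee_rot: [-3.141, 0.0, 1.57]
wrist_force: [-0.3, 0.2, -0.5]
width: 0.0471
```

```bash
python3 - <<'E'
from h import *
b=pegs('d11.png'); print(pegang(b)); go((.5255,.197,.1935))
E
```

```text
[0.5255 0.1967 0.2604] 0.0471 [-0.3  0.2 -0.5] 32.3
[(-75, 104), (-16, 90), (21, 78), (45, 85)]
(0.5255, 0.197, 0.1935) shift [0.4, 0.1, 66.9] turn [-0.1, 0.0, -0.1] rows 1.1
```

Peg at -16°. I can push this one straight on and centre once at 120°.

Emit:
{"fn": "move_arm", "kwargs": {"targets": [[[0, -50, 0], [0, 0, 0], -1], [[0, -50, 0], [0, 0, 0], -1], [[0, -50, 0], [0, 0, 0], -1], [[0, -50, 0], [0, 0, 0], -1], [[0, -50, 35], [0, 0, 0], -1], [[0, -50, 67], [0, 0, 0], -1], [[0, -40, 67], [0, 0, 0], -1], [[0, -30, 67], [0, 0, 0], -1], [[0, -18, 67], [0, 0, 0], -1], [[0, -7, 67], [0, 0, 0], -1], [[0, 5, 67], [0, 0, 0], -1], [[0, 16, 68], [0, 0, 0], -1], [[0, 26, 70], [0, 0, 0], -1], [[0, 36, 73], [0, 0, 0], -1], [[0, 46, 75], [0, 0, 0], -1], [[0, 46, 75], [0, 0, 0], -1], [[0, 37, 66], [0, 0, 0], -1], [[0, 30, 0], [0, 0, 0], 0.6], [[0, 0, 0], [0, 0, 0], 0.6], [[0, 0, 0], [0, 0, 0], 0.6]]}}

```text
time: 34.85
tool_pos: [0.5245, 0.1973, 0.265]
ee_rot: [3.135, -0.002, 1.571]
wrist_force: [0.4, -0.9, 0.5]
width: 0.0274
```

Emit:
{"fn": "move_arm", "kwargs": {"targets": [[[0, 0, 0], [0, 0, 0], 0.6], [[0, 0, 0], [0, 0, 0], 0.6], [[0, 0, 0], [0, 0, 0], 0.6], [[0, 0, 0], [0, 0, 0], 0.6], [[0, 0, 40], [0, 0, 0], 0.6], [[0, 0, 67], [0, 0, 0], 0.6], [[0, 0, 67], [0, 0, 0], 0.6], [[0, 0, 67], [0, 0, 0], -1], [[0, 0, 67], [0, 0, 0], -1], [[0, 0, 67], [0, 0, 0], -1], [[0, 0, 67], [0, 0, 0], -1], [[0, 0, 67], [0, 0, 0], -1], [[0, 0, 67], [0, 0, 0], -1], [[0, 0, 67], [0, 0, 0], -1], [[0, 0, 67], [0, 0, 0], -1]]}}

```text
time: 36.72
tool_pos: [0.5253, 0.1968, 0.1945]
ee_rot: [3.141, -0.001, 1.57]
wrist_force: [-1.5, 0.0, 1.8]
width: 0.0088
```

```bash
python3 - <<'E'
from h import *
b=pegs('d12.png'); print(pegang(b))
E
```

```text
[0.5253 0.1968 0.1945] 0.0088 [-1.5  0.   1.8] 36.725
[(-61, 96), (1, 77), (60, 103)]
```

The peg is centred at 120°. Release and go to look at carrier 2.

Emit:
{"fn": "move_arm", "kwargs": {"targets": [[[0, 0, -1], [0, 0, 0], 0.2], [[0, 0, -1], [0, 0, 0], 0.2], [[0, 0, -1], [0, 0, 0], 0.2], [[0, 0, -1], [0, 0, 0], 0.2], [[0, 0, -60], [0, 0, 0], 0.2], [[-60, 0, -110], [0, 0, 0], 1], [[-497, -9, -50], [0, 0, 0], 1], [[-497, -9, -50], [0, 0, 0], 1], [[-497, -9, -50], [0, 0, 0], 1], [[-497, -9, -50], [0, 0, 0], 1], [[-497, -9, -50], [0, 0, 0], 1], [[-497, -9, -50], [0, 0, 0], 1], [[-497, -9, -50], [0, 0, 0], 1], [[-497, -9, -50], [0, 0, 0], 1], [[-497, -9, -15], [0, 0, 0], 1], [[-497, -9, -5], [0, 0, 0], 1], [[-497, -9, -5], [0, 0, 0], 1]]}}

```text
time: 38.9
tool_pos: [0.516, -0.2991, 0.1988]
ee_rot: [-3.141, -0.002, 1.571]
wrist_force: [0.2, 0.4, 0.5]
width: 0.0942
```

```bash
python3 - <<'E'
from h import *
b=pegs('d13.png'); print(pegang(b))
w=snap('wrist','w13.png')[...,::-1]
cv2.imwrite('pics/w13c.png',crop(w,160,90,190,150,4))
E
```

```text
[ 0.516  -0.2991  0.1988] 0.0942 [0.2 0.4 0.5] 38.9
[(-62, 106), (-2, 96), (61, 119)]
```

View pics/w13c.png

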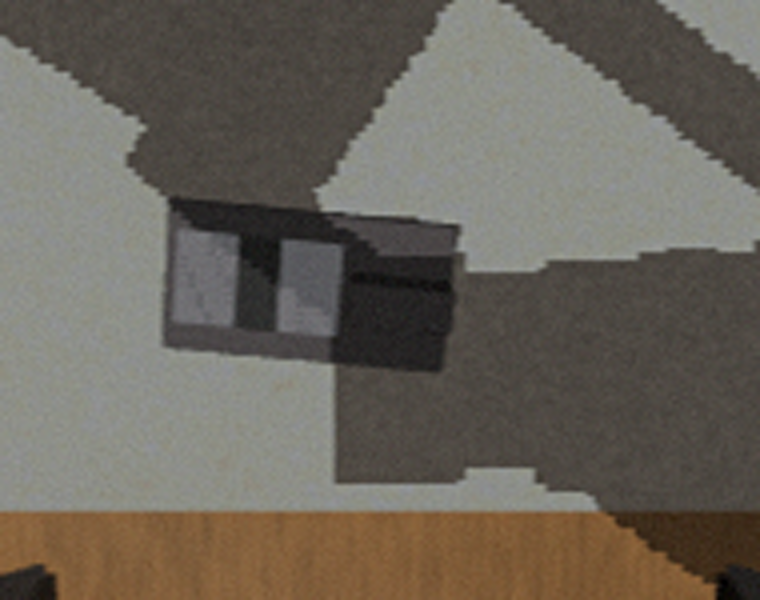

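Plate corners in the crop are (168,198), (460,226), (440,372) and (164,347), with the rib at the right and nose to -x.

```bash
python3 - <<'E'
from h import *
px=[(160+c/4,90+r/4) for c,r in [(169,198),(460,226),(442,372),(164,347)]]
c,u,r=carrier([onz('wrist',p,.005) for p in px],(-1,0))
go((r[0],r[1],.06),(0,0,-1),(u[0],u[1],0)); go((r[0],r[1],.06),(0,0,-1),(-u[0],-u[1],0))
print(status.get_obs()['joint_positions'].round(2))
E
```

```text
centre [ 0.4956 -0.284 ] nose deg 174.7 rib [ 0.5215 -0.2864] size 0.0803 0.042
(np.float64(0.521454203841665), np.float64(-0.2864297594744923), 0.06) shift [13.3, 4.4, 140.8] turn [0.1, 0.1, -84.6] rows 7.9
(np.float64(0.521454203841665), np.float64(-0.2864297594744923), 0.06) shift [13.3, 4.4, 140.8] turn [0.1, -0.1, 95.4] rows 8.9
[-0.62  0.19  1.26  0.    1.69 -0.62]
```

Emit:
{"fn": "move_arm", "kwargs": {"targets": [[[13.5, 4.5, 60], [0, 0, -84.6], 1], [[13.5, 4.5, 90], [0, 0, -84.6], 1], [[13.5, 4.5, 90], [0, 0, -84.6], 1], [[13.5, 4.5, 90], [0, 0, -84.6], 1], [[13.5, 4.5, 90], [0, 0, -84.6], 1], [[13.5, 4.5, 90], [0, 0, -84.6], 1], [[13.5, 4.5, 90], [0, 0, -84.6], 1], [[13.5, 4.5, 90], [0, 0, -84.6], 1], [[13.5, 4.5, 135], [0, 0, -84.6], 1], [[13.5, 4.5, 140], [0, 0, -84.6], 1], [[13.5, 4.5, 140], [0, 0, -84.6], 1]]}}

```text
time: 40.38
tool_pos: [0.5211, -0.2866, 0.0604]
ee_rot: [3.141, 0.001, 3.047]
wrist_force: [-0.5, -0.2, 0.3]
width: 0.0939
```

```bash
python3 - <<'E'
from h import *
t=np.radians(174.7); go((.5215,-.2864,.0072),(0,0,-1),(np.cos(t),np.sin(t),0))
w=snap('wrist','w14.png')[...,::-1]
print(proj('wrist',(.5215,-.2864,.025)),proj('wrist',(.4956,-.284,.005)))
a=snap('scene','s14.png')
hsv=cv2.cvtColor(a,cv2.COLOR_RGB2HSV)
E
```

```text
(0.5215, -0.2864, 0.0072) shift [-0.3, 0.3, 53.2] turn [0.0, 0.1, -0.1] rows 0.9
[257.40128633 224.06598108] [257.2651962  180.37833461]
```

Emit:
{"fn": "move_arm", "kwargs": {"targets": [[[0, 0, 30], [0, 0, 0], 1], [[0, 0, 53], [0, 0, 0], 1], [[0, 0, 53], [0, 0, 0], 1], [[0, 0, 53], [0, 0, 0], -1], [[0, 0, 53], [0, 0, 0], -1], [[0, 0, 53], [0, 0, 0], -1], [[0, 0, 53], [0, 0, 0], -1], [[0, 0, 53], [0, 0, 0], -1], [[0, 0, 53], [0, 0, 0], -1], [[0, 0, 53], [0, 0, 0], -1], [[0, 0, 53], [0, 0, 0], -1], [[0, 0, 53], [0, 0, 0], -1]]}}

```text
time: 41.98
tool_pos: [0.5206, -0.2865, 0.0063]
ee_rot: [3.141, 0.0, 3.047]
wrist_force: [0.6, 0.2, -0.1]
width: 0.0118
```

```bash
python3 - <<'E'
from h import *
o=status.get_obs();print(o['tool_pos'],o['width'])
go((.5255,.055,.22))
E
```

```text
[ 0.52060972 -0.28651343  0.00625581] 0.011773029832904746
(0.5255, 0.055, 0.22) shift [27.4, 340.6, -213.5] turn [0.0, -0.0, 84.6] rows 7.9
```

Gripped (11.8 mm). Carrying it to the front of the slot.

Emit:
{"fn": "move_arm", "kwargs": {"targets": [[[0, 0, -60], [0, 0, 0], -1], [[0, 0, -120], [0, 0, 0], -1], [[0, 40, -180], [0, 0, 10], -1], [[27.5, 340.5, -213.5], [0, 0, 84.6], -1], [[27.5, 340.5, -213.5], [0, 0, 84.6], -1], [[27.5, 340.5, -213.5], [0, 0, 84.6], -1], [[27.5, 340.5, -213.5], [0, 0, 84.6], -1], [[27.5, 340.5, -213.5], [0, 0, 84.6], -1], [[27.5, 340.5, -213.5], [0, 0, 84.6], -1], [[27.5, 340.5, -213.5], [0, 0, 84.6], -1], [[27.5, 340.5, -213.5], [0, 0, 84.6], -1], [[27.5, 340.5, -213.5], [0, 0, 84.6], -1], [[27.5, 340.5, -213.5], [0, 0, 84.6], -1], [[27.5, 340.5, -213.5], [0, 0, 84.6], -1], [[27.5, 340.5, -213.5], [0, 0, 84.6], -1]]}}

```text
time: 43.85
tool_pos: [0.5254, 0.0548, 0.22]
ee_rot: [3.141, -0.001, 1.57]
wrist_force: [-0.8, 0.3, -1.0]
width: 0.0122
```

```bash
python3 - <<'E'
from h import *
go((.526,.06,.1668))
b=pegs('d15.png'); print(pegang(b)); w=snap('wrist','w15.png')[...,::-1]
cv2.imwrite('pics/w15c.png',crop(w,166,0,180,180,3.3))
E
```

```text
(0.526, 0.06, 0.1668) shift [5.2, 0.6, 53.2] turn [0.0, -0.0, -0.0] rows 0.9
[0.5254 0.0548 0.22  ] 0.0122 [-0.8  0.3 -1. ] 43.85
[(-65, 93), (-2, 97), (64, 99)]
```

View pics/w15c.png

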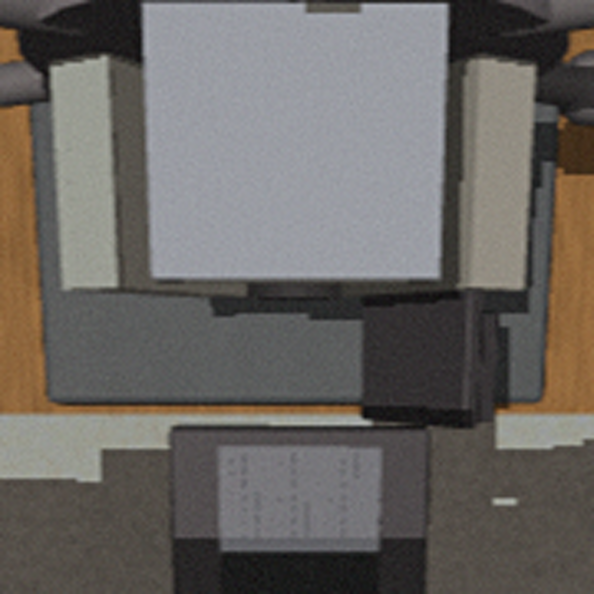

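```bash
python3 - <<'E'
from h import *
f=lambda c,r:(166+c/3.3,r/3.3)
print('plate front',[onz('wrist',f(c,428),.2185).round(4) for c in (171,429)])
print('roof front',[onz('wrist',f(c,279),.171).round(4) for c in (152,441)])
E
```

```text
plate front [array([0.5047, 0.1202, 0.2185]), array([0.5462, 0.1202, 0.2185])]
roof front [array([0.4966, 0.1455, 0.171 ]), array([0.5532, 0.1454, 0.171 ])]
```

Aligned to within 1 mm, and it needs 73 mm of forward travel.

Emit:
{"fn": "move_arm", "kwargs": {"targets": [[[0, -0.5, 30], [0, 0, 0], -1], [[0, -0.5, 53], [0, 0, 0], -1], [[0, -0.5, 53], [0, 0, 0], -1], [[0, -0.5, 53], [0, 0, 0], -1], [[12, -0.5, 53], [0, 0, 0], -1], [[22, -0.5, 53], [0, 0, 0], -1], [[28, -0.5, 53], [0, 0, 0], -1], [[34, -0.5, 53], [0, 0, 0], -1], [[40, -0.5, 53], [0, 0, 0], -1], [[40, -0.5, 53], [0, 0, 0], -1]]}}

```text
time: 45.2
tool_pos: [0.5249, 0.0953, 0.167]
ee_rot: [3.141, -0.0, 1.571]
wrist_force: [-0.4, -0.9, -0.5]
width: 0.0118
```

Emit:
{"fn": "move_arm", "kwargs": {"targets": [[[8, 0, 0], [0, 0, 0], -1], [[16, 0, 0], [0, 0, 0], -1], [[23, 0, 0], [0, 0, 0], -1], [[29, 0, 0], [0, 0, 0], -1], [[32, 0, 0], [0, 0, 0], -1], [[33.5, 0, 0], [0, 0, 0], -1], [[35, 0, 0], [0, 0, 0], -1], [[36.5, 0, 0], [0, 0, 0], -1], [[36.5, 0, 0], [0, 0, 0], -1]]}}

```text
time: 46.32
tool_pos: [0.5251, 0.1279, 0.1674]
ee_rot: [3.141, 0.006, 1.568]
wrist_force: [-1.1, -9.6, 1.1]
width: 0.0118
```

Home against the disc (9.6 N). Release, lift, then turn the drum back -120° with mirrored strokes.

Emit:
{"fn": "move_arm", "kwargs": {"targets": [[[-3.5, 0, 0], [0, 0, 0], -1], [[-3.5, 0, 0], [0, 0, 0], 0], [[-3.5, 0, 0], [0, 0, 0], 0], [[-3.5, 0, 0], [0, 0, 0], 0], [[-3.5, 0, 0], [0, 0, 0], 0], [[-3.5, 0, -30], [0, 0, 0], 0], [[-3.5, 0, -80], [0, 0, 0], 0], [[-33, 0, -130], [0, 0, 0], 0], [[-33, 0, -130], [0, 0, 0], 0]]}}

```text
time: 47.45
tool_pos: [0.5268, 0.0975, 0.3028]
ee_rot: [3.13, -0.001, 1.568]
wrist_force: [0.3, 0.5, -0.2]
width: 0.0466
```

```bash
python3 - <<'E'
from h import *
b=pegs('d16.png'); print(pegang(b)); w=snap('wrist','w16.png'); go((.558,.197,.26))
E
```

```text
[0.5268 0.0975 0.3028] 0.0466 [ 0.3  0.5 -0.2] 47.45
[(-62, 104), (-2, 90), (61, 114)]
(0.558, 0.197, 0.26) shift [98.6, 32.8, 37.4] turn [0.1, -0.1, -0.1] rows 1.8
```

Emit:
{"fn": "move_arm", "kwargs": {"targets": [[[60, 33, 0], [0, 0, 0], -1], [[98.5, 33, 0], [0, 0, 0], -1], [[98.5, 33, 40], [0, 0, 0], -1], [[98.5, 33, 40], [0, 0, 0], -1], [[98.5, 33, 80], [0, 0, 0], -1], [[98.5, 33, 103], [0, 0, 0], -1], [[98.5, 20, 103], [0, 0, 0], -1], [[98.5, 8, 103], [0, 0, 0], -1], [[98.5, -4, 103], [0, 0, 0], -1], [[98.5, -15, 104], [0, 0, 0], -1], [[98.5, -25, 106], [0, 0, 0], -1], [[98.5, -35, 109], [0, 0, 0], -1], [[98.5, -45, 111], [0, 0, 0], -1], [[98.5, -45, 111], [0, 0, 0], -1], [[98.5, -36, 102], [0, 0, 0], -1], [[98.5, -25, 40], [0, 0, 0], -1], [[98.5, 0, 37], [0, 0, 0], -1], [[98.5, 0, 37], [0, 0, 0], -1]]}}

```text
time: 49.8
tool_pos: [0.5266, 0.1967, 0.2606]
ee_rot: [3.14, -0.001, 1.569]
wrist_force: [-0.7, 0.4, -0.1]
width: 0.0003
```

```bash
python3 - <<'E'
from h import *
b=pegs('d17.png'); print(pegang(b)); go((.5255,.197,.1935))
E
```

```text
[0.5266 0.1967 0.2606] 0.0003 [-0.7  0.4 -0.1] 49.8
[(-45, 95), (-29, 88), (15, 93), (30, 96), (75, 93)]
(0.5255, 0.197, 0.1935) shift [0.2, 0.2, 66.1] turn [-0.1, -0.0, -0.1] rows 1.1
```

Pegs at -45° and +15°. A second stroke from +15°.

Emit:
{"fn": "move_arm", "kwargs": {"targets": [[[0, 50, 0], [0, 0, 0], -1], [[0, 50, 0], [0, 0, 0], -1], [[0, 50, 35], [0, 0, 0], -1], [[0, 50, 67], [0, 0, 0], -1], [[0, 40, 67], [0, 0, 0], -1], [[0, 30, 67], [0, 0, 0], -1], [[0, 18, 67], [0, 0, 0], -1], [[0, 6, 67], [0, 0, 0], -1], [[0, -6, 67], [0, 0, 0], -1], [[0, -17, 68], [0, 0, 0], -1], [[0, -27, 70], [0, 0, 0], -1], [[0, -37, 73], [0, 0, 0], -1], [[0, -47, 75], [0, 0, 0], -1], [[0, -47, 75], [0, 0, 0], -1], [[0, -38, 66], [0, 0, 0], -1], [[0, -30, -10], [0, 0, 0], 0], [[0, -1, -10], [0, 0, 0], 0.7], [[0, -1, -10], [0, 0, 0], 0.7], [[0, -1, -10], [0, 0, 0], 0.7], [[0, -1, -10], [0, 0, 0], 0.7]]}}

```text
time: 52.35
tool_pos: [0.523, 0.1968, 0.2689]
ee_rot: [-3.14, 0.0, 1.57]
wrist_force: [0.5, -0.1, -0.5]
width: 0.0473
```

```bash
python3 - <<'E'
from h import *
b=pegs('d18.png'); print(pegang(b),pegang(b,r=.09)); go((.5255,.197,.199))
E
```

```text
[0.523  0.1968 0.2689] 0.0473 [ 0.5 -0.1 -0.5] 52.35
[(-47, 92), (-14, 145), (13, 81), (75, 101)] [(-47, 107), (5, 72)]
(0.5255, 0.197, 0.199) shift [0.1, 2.6, 70.1] turn [-0.1, -0.0, -0.0] rows 1.1
```

Emit:
{"fn": "move_arm", "kwargs": {"targets": [[[0, 1, 0], [0, 0, 0], 0.7], [[0, 1, 0], [0, 0, 0], 0.7], [[0, 1, 0], [0, 0, 0], 0.7], [[0, 1, 0], [0, 0, 0], 0.7], [[0, 1, 40], [0, 0, 0], 0.7], [[0, 1, 70], [0, 0, 0], 0.7], [[0, 1, 70], [0, 0, 0], 0.7], [[0, 1, 70], [0, 0, 0], -1], [[0, 1, 70], [0, 0, 0], -1], [[0, 1, 70], [0, 0, 0], -1], [[0, 1, 70], [0, 0, 0], -1], [[0, 1, 70], [0, 0, 0], -1], [[0, 1, 70], [0, 0, 0], -1], [[0, 1, 70], [0, 0, 0], -1], [[0, 1, 70], [0, 0, 0], -1]]}}

```text
time: 54.28
tool_pos: [0.5249, 0.1969, 0.2]
ee_rot: [3.141, -0.0, 1.57]
wrist_force: [1.2, 0.4, 0.6]
width: 0.0157
```

The ball is gripped at x=0.525. Release, lift, back away and check.

Emit:
{"fn": "move_arm", "kwargs": {"targets": [[[0, 0, 0], [0, 0, 0], 0.4], [[0, 0, 0], [0, 0, 0], 0.4], [[0, 0, 0], [0, 0, 0], 0.4], [[0, 0, 0], [0, 0, 0], 0.4], [[0, 0, -40], [0, 0, 0], 0.4], [[0, 0, -90], [0, 0, 0], 0.4], [[-60, 0, -130], [0, 0, 0], 1], [[-125, 0, -130], [0, 0, 0], 1], [[-125, 0, -130], [0, 0, 0], 1], [[-125, 0, -130], [0, 0, 0], 1]]}}

```text
time: 55.52
tool_pos: [0.5248, 0.0716, 0.3297]
ee_rot: [-3.142, -0.001, 1.569]
wrist_force: [0.0, 0.4, -0.8]
width: 0.094
```

```bash
python3 - <<'E'
from h import *
b=pegs('d19.png'); print(pegang(b),pegang(b,r=.09)); w=snap('wrist','w19.png')[...,::-1]
a=snap('scene','s19.png')[...,::-1]
cv2.imwrite('pics/w19c.png',np.hstack([cv2.resize(w[0:200,156:356],(400,400)),crop(a,150,60,250,250,1.6)]))
E
```

```text
[0.5248 0.0716 0.3297] 0.094 [ 0.   0.4 -0.8] 55.525
[(-63, 97), (-2, 82), (61, 106)] [(-75, 99), (-62, 116), (-8, 100), (4, 95), (75, 100)]
```

View pics/w19c.png

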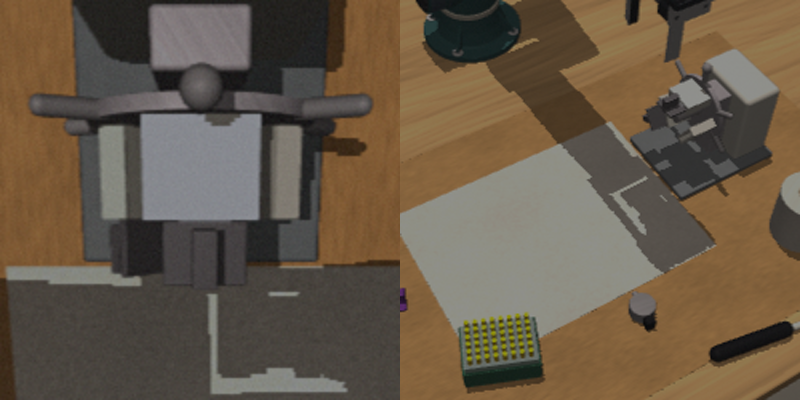

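Ball peg upright at crop (203,88), both carriers in their slots, and no grey carrier left on the bench. A last numeric check of how far each carrier is in.

```bash
python3 - <<'E'
from h import *
f=lambda c,r:(156+c/2,r/2)
print('ball',onz('wrist',f(203,88),.215).round(4))
print('C1 rear',[onz('wrist',f(c,284),.1655).round(4) for c in (163,246)], 'rib top rear',onz('wrist',f(204,288),.1855).round(4),'(expect .1135 / .1135)')
for z in (.085,.1,.115): print('C2 rear at z',z,onz('wrist',f(120,275),z).round(4))
a0=cv2.imread('pics/scene0.png').astype(int);a1=cv2.imread('pics/s19.png').astype(int)
d=np.abs(a0-a1).max(2)
for n,(x,y,w,h) in dict(rack=(185,255,55,47),tally=(290,240,22,26),roll=(380,168,46,50),decoys=(95,200,62,60)).items(): print(n,(d[y:y+h,x:x+w]>40).mean().round(3))
E
```

```text
ball [0.5251 0.1982 0.215 ]
C1 rear [array([0.5052, 0.1146, 0.1655]), array([0.5473, 0.1146, 0.1655])] rib top rear [0.5259 0.1149 0.1855] (expect .1135 / .1135)
C2 rear at z 0.085 [0.4741 0.1114 0.085 ]
C2 rear at z 0.1 [0.4759 0.1129 0.1   ]
C2 rear at z 0.115 [0.4776 0.1143 0.115 ]
rack 0.0
tally 0.0
roll 0.0
decoys 0.017
```

Everything checks out, so I'm handing in.

```bash
python3 -c "
from h import *
print(order.close_job())"
```

```text
the job is handed in; nothing more can be done
None
```

The job is handed in at about 56 s of the 210 s allowed, with no verdict reported. Both carriers on the bench are fully home, and the ball-tipped peg stands straight up at the top with everything let go. I found only two carriers in the views.

- **What I did:** I turned the drum about 180° by its pegs until the ball-tipped peg was upright, and let it rest there. I slid the first carrier home under that peg, turned on 120° and slid the second carrier home. Then I turned back 120° and centred the ball peg again.
- **First carrier:** its rear edge measured y = 0.1146 m, against 0.1135 m expected. I felt it meet the disc with about 8 N.
- **Second carrier:** its rear edge measured y of about 0.113 m. I felt it meet the disc with about 10 N.
- **Ball peg:** the ball is at x = 0.525 m, level with the axle, so the peg is upright to within about 2°. At the first stop it was 2–3° off, still inside the 8° limit.
- **Bystanders:** the tip rack, tally counter and paper roll looked unchanged between the first and last scene pictures. The area around the blue and purple look-alikes differed by 1.7% of pixels. I took that for the arm's shadow, but did not check it further.

Two early tries at centring a peg closed on nothing, and one of them pushed it back a little. I put this right before the first carrier went in.

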